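# Find the lid gap that takes the feeler gauge

## Robot

A 7-joint arm with a two-finger parallel gripper is mounted at the origin on a cart in front of the work surface, level with it; the furniture and walls round the work are solid. World frame = base frame: x ahead of the robot, y to its left, z up, the work surface at z = 0. Lengths are in m, angles in rad, forces in N, time in s.
With the tool pointing down it reaches from about 0.4 to 0.875 m from the base axis. Payload 19.3 kg.
Tool frame: the origin (TCP) lies midway between the tips of the shut fingers; the grasp point (between the pads) lies 19 mm behind it (bot.pinch_z is the distance from the TCP to the grasp point, in m); z points along the fingers, y is the line along which they close (so a half turn about z gives the same grasp; the last joint's range is limited). The gripper opens to 85 mm and grips with 20 to 120 N. Pads are 22 mm wide; open, the fingers measure 114 mm over their backs; the gripper's body (76 mm by 85 mm) begins 54 mm behind the grasp point. The pads swing forward as they close: fully open they stand 13 mm farther back than shut.
Start: joints at [1.109, 0.521, -0.036, 1.599, 0.021, 1.021, -0.113], TCP at [0.239, -0.578, 0.231] pointing down, gripper open.
Joint ranges: [-2.91, 2.91], [-0.3, 2.13], [-1.5, 1.42], [0.17, 2.43], [-1.26, 4.41], [0.16, 1.93], [-2.52, 2.52]. Speed limits (rad/s): [1.89, 1.89, 2.39, 2.39, 3.01, 3.01, 3.01].

## Interface

Orientations are given as [roll, pitch, yaw] about the fixed x, y, z axes, in that order (R = Rz(yaw) Ry(pitch) Rx(roll)).
In Python, from workcell import observe, viewer, bot gives the robot as it stands. The module is installed in compiled form; this text tells all that it offers.
- The arm moves only by the tool play_rows, never from a script. Its argument "motion" is a list of rows, each a list of 7 numbers: the shift along the tool's x, y, z in cm, then the turn, a rotation vector about the tool's x, y, z in rad, then the opening, from -1 (shut) to 1 (fully open), so that 0 is half open. A call has exactly 5 rows; each row is the pose to reach, as a shift and turn from the pose commanded when the call began, along the tool's axes at that moment; what a row does not reach only later rows make up. A row lasts 1/10 s, in which the tool goes at most 50 mm and 8.59 degrees, less where a joint would pass 70% of its speed; a pose out of reach is approached as far as the arm can. A call with a gripper value outside its range is refused whole. The fingers move at their own pace and stop on an object; "squeeze" is the grip in N (left out, the last holds). Time passes only in rows, so rows that repeat a pose let the fingers close, or fill a call up. It gives the time, the measured TCP pose, the force, the opening and the grip force at its end, in the units of the state.
- observe(): the state, without advancing time (a new reading comes with each control period).
- viewer.grab_frame(name): name is "scene" or "top" or "wrist"; returns (picture, depth): 420x560x3 uint8, red, green, blue; 420x560 float32, m along the optical axis (not along the pixel's ray), 0 where there is no reading.
- viewer.camera_info(name): a dict with "fx", "fy", "cx", "cy" (pixels), "R" (3x3) and "t" (3): a world point X has camera coordinates R X + t. Camera axes: x right, y down, z forward; pixel columns grow to the right and rows downward; lengths in m; the calibration is good to about 2 mm. A picture is of the moment at which its call begins: read the wrist's pose just before it. camera_info takes no time and is no camera call; for the wrist camera it gives the pose at the moment of the call.
- bot.job_done(): hands the job in; it is judged then, once.
The state is a dict: "clock": time; "qpos": joint angles; "qd": joint speeds; "joint_efforts": joint torques, N m; "position": TCP position; "tool_rot": TCP orientation; "force": force on the tool from outside, world axes, zero at the start; "moment": the same for the moment, N m; "grip_width": finger opening in m; "finger_force": force on a finger pad.
Only numpy, scipy, OpenCV 4.12 (cv2) and the standard library are available. Lean on these libraries where they do the work, as an engineer would, in place of code of your own. Each camera call takes 0.05 s, during which the arm holds its last target. There are 200 camera calls.

## Task

Only one of the three gaps between the four sloping lids of the counter-top cabinet is clear all the way down; the other two pinch in out of sight under the lids and stop the blade. Take the orange-handled feeler gauge from its stand, slide its blade into the gaps square to the lids to feel where it jams and which one lets it in fully, and leave the gauge standing fully home in that gap, its flange down on the lids, pushed there by hand rather than dropped in. Leave the other things on the worktop where they are.

Things in the scene. Friction and masses are not known exactly. Their poses are not given: they have to be found in the camera images.
- gauge: Feeler gauge, about 0.12 kg, upright in its stand. Steel blade 24 mm wide (own x), 6 mm thick (own y), 55 mm long below the flange; flange 36 x 26 mm, 5 mm thick; orange handle 26 mm (x) by 14 mm (y: grip it across this), from 5 to 91 mm above the origin, which is the centre of the flange's underside. z points up the handle. A half turn about z makes no difference.
- gauge_tip (a point): Tip of the blade, 55 mm below the gauge's origin on its axis; rounded over the blade's thickness (radius 3 mm).
- gauge_grip (a point): Good place to grip: in the handle's middle, 55 mm above the gauge's origin, on its axis.
- gauge_stand: Light wooden block, 74 (x) x 62 (y) x 66 mm high, fixed to the worktop, with a slot about 29 x 10 mm and 60 mm deep in its top in which the gauge's blade hangs, the flange lying on the block. Origin: centre of its underside.
- lid_cabinet: Fixed white counter-top cabinet, 169 mm deep, 318 mm wide (y), 143 mm high at the back and 77 mm at the front; its front slopes up away from the robot at 26 degrees to the level and is covered by four wooden lids side by side. Origin: in its underside, under the middle of the slope; x points to its back, z up.
- lids: Four wooden lids, fixed shut: 148 mm long up the slope, 65 mm wide, 8 mm thick, each with a steel knob 16 mm across and 10 mm high, 52 mm down the slope from its middle. Origin: middle of the lids' top surface, 110 mm above the worktop; x points up the slope, y left along the cabinet, z square out of the lids (26 degrees from vertical, leaning towards the robot at yaw 0). Blades go in along -z.
- gap_left (a point): Left gap: middle of its mouth, level with the lids' top surface; axes as the lids. The gaps run the length of the lids along x, 74 mm apart, 9 mm wide with half-round edges (radius 4 mm, so 17 mm wide at the top). Nothing blocks any gap above 17 mm depth.
- gap_mid (a point): Middle gap, the same point. Two of the three gaps narrow, unseen, to 3 mm at 17 to 27 mm below the lids' top surface, all along the gap, and the rigid blade stops there; which two changes from start to start.
- gap_right (a point): Right gap, the same point. In the one clear gap the way is 13 mm wide below the lids and the blade goes in its full 55 mm, until its flange meets the lids.
- tomato_tin: Bystander: small food tin with tomatoes on it, 57 mm across, 72 mm high. Origin: centre of its underside.
- lentil_jar: Bystander: glass jar of lentils with a red lid, 88 mm across, 190 mm high. Origin: centre of its underside.
- mug: Bystander: white dotted mug, 82 x 117 x 91 mm. Origin: centre of its underside.
- timer: Bystander: round red and cream egg timer, 62 mm across, 62 mm high. Origin: centre of its underside.

How it is judged:
By the outcome, as a careful person would: the job done as asked, in the order asked, and still so for the second after the job is handed in, with the robot touching nothing.
It also fails if it takes over 48 s, if anything falls off the work surface, if the arm or the gripper's body presses on something with over 40 N, if the wrist force passes 120 N, or if a joint passes its speed limit or range.

## Working session

There is one attempt and no reset: what is moved stays moved. The work goes in short steps, Python scripts to look and compute and a tool call to move; the robot and the scene stay as the last step left them, time stands still between calls to the robot, and variables do not carry over. Pictures are saved under pics/ and viewed, at most 10 in all, crops included, and the job is handed in when it is done.

Besides the shell and the picture viewer there is one more tool, called after "Call:" as name(argument=value, ...), one argument or row to a line, values as JSON. play_rows: Moves the arm, as the interface text tells. Its arguments: {"type":"object","properties":{"motion":{"type":"array"},"squeeze":{"type":"number"}},"required":["motion"]}

```bash
mkdir -p pics; cat > h.py <<'E'
import numpy as np, cv2
from scipy.spatial.transform import Rotation as Ro
from workcell import observe, viewer, bot
def grab(n):
    i=viewer.camera_info(n); p,d=viewer.grab_frame(n); return p,d,i
def pts(d,i):
    v,u=np.indices(d.shape); c=np.stack([(u-i['cx'])/i['fx']*d,(v-i['cy'])/i['fy']*d,d],-1)
    return (c-np.array(i['t']))@np.array(i['R'])
def save(n,p): cv2.imwrite(f'pics/{n}.png',cv2.cvtColor(p,cv2.COLOR_RGB2BGR))
def delta(pos,R):  # shift cm & rotvec in tool axes from current
    s=observe(); R0=Ro.from_euler('xyz',s['tool_rot'])
    return np.round(R0.inv().apply(np.array(pos)-s['position'])*100,2), np.round((R0.inv()*R).as_rotvec(),4)
E
python3 - <<'E'
from h import *
s=observe(); print(s, bot.pinch_z)
for n in('scene','top'):
    p,d,i=grab(n); save(n,p); np.savez(n,p=p,d=d,**{k:np.array(v) for k,v in i.items()}); 
    P=pts(d,i); hsv=cv2.cvtColor(p,cv2.COLOR_RGB2HSV)
    m=(cv2.inRange(hsv,(5,170,120),(18,255,255))>0)&(d>0)
    nn,l,st,c=cv2.connectedComponentsWithStats(m.astype('u1'))
    for k in range(1,nn):
        if st[k,4]>40: q=P[l==k]; print(n,st[k],c[k].round(),q.min(0).round(3),q.max(0).round(3),np.median(q,0).round(3))
E
```

```text
{'clock': 0.0, 'qpos': array([ 1.10881519,  0.52201753, -0.03630238,  1.59999425,  0.02118355,
        1.02109171, -0.11280727]), 'qd': array([ 1.23472182e-03,  2.61636235e-05,  8.03439535e-05,  1.06822164e-03,
        7.27892779e-04, -1.05098935e-03, -3.68232084e-04]), 'joint_efforts': array([ 9.40766695e-04, -9.27112913e+01,  1.97891459e+00, -3.69939029e+01,
        1.75819342e-02,  8.01481161e-03, -2.88204524e-05]), 'position': array([ 0.23847772, -0.57735596,  0.23072874]), 'tool_rot': array([-3.14046895e+00,  7.84496128e-05,  3.91733392e-01]), 'force': array([0.86856936, 0.18368472, 0.86838506]), 'moment': array([ 0.02319011,  0.07243886, -0.0336149 ]), 'finger_force': 0.0, 'grip_width': 0.08524712612079748} 0.0187
scene [348 157   9   8  46] [352. 161.] [ 0.413 -0.333  0.151] [ 0.437 -0.318  0.159] [ 0.424 -0.324  0.156]
scene [ 65 220  48  36 142] [ 88. 237.] [0.735 0.146 0.101] [0.748 0.267 0.111] [0.742 0.209 0.106]
```

View pics/scene.png

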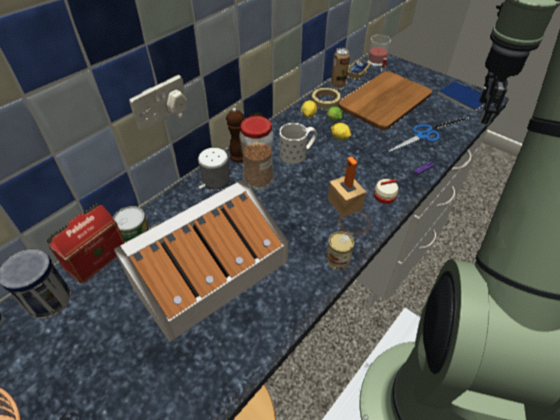

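View pics/top.png

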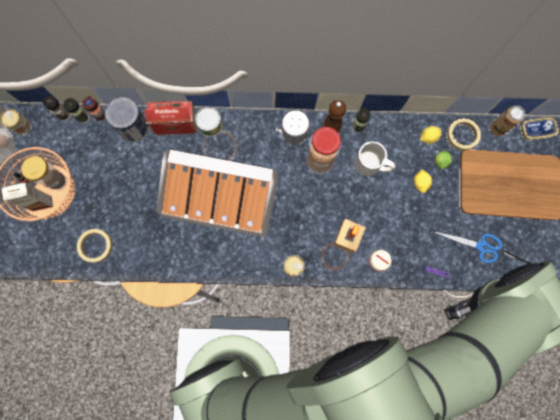

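The scene picture shows the orange handle at about (352,172) in its stand (348,195). The cabinet's lids lie between (120,260) and (285,245). In the top view the gauge is at (351,235) and the lids are centred at about (215,195), with the cabinet slightly yawed.

```bash
python3 - <<'E'
from h import *
for n in('scene','top'):
    z=np.load(n+'.npz'); p,d=z['p'],z['d']; P=pts(d,z); hsv=cv2.cvtColor(p,cv2.COLOR_RGB2HSV)
    # stand top
    near=(np.hypot(P[...,0]-.42,P[...,1]+.325)<.07)&(d>0)
    m=near&(abs(P[...,2]-.066)<.006); q=P[m]
    print(n,'stand top',m.sum(),q.mean(0).round(4),cv2.minAreaRect((q[:,:2]*1000).astype('f4')))
    m=near&(P[...,2]>.085); q=P[m]
    print(' handle',m.sum(),q.mean(0).round(4),q.max(0),cv2.minAreaRect((q[:,:2]*1000).astype('f4')))
    # lids
    m=(cv2.inRange(hsv,(3,110,60),(20,255,255))>0)&(d>0)&(P[...,0]>.4)&(P[...,0]<.8)&(P[...,1]>-.12)&(P[...,1]<.35)&(P[...,2]>.06)&(P[...,2]<.16)
    q=P[m]
    A=np.c_[q[:,:2],np.ones(len(q))]; w=np.ones(len(q),bool)
    for _ in range(5):
        c=np.linalg.lstsq(A[w],q[w,2],rcond=None)[0]; r=q[:,2]-A@c; w=abs(r)<.004
    nv=np.array([-c[0],-c[1],1]);nv/=np.linalg.norm(nv)
    print(' lids',w.sum(),len(q),nv,'tilt',np.degrees(np.arccos(nv[2])),'yaw',np.degrees(np.arctan2(-nv[1],-nv[0])),'rms',r[w].std())
    r=cv2.minAreaRect((q[w][:,:2]*1000).astype('f4')); print(r, c@[r[0][0]/1e3,r[0][1]/1e3,1])
    for nm,c0 in(('tin',(.36,-.17)),):
        pass
    obj=(P[...,2]>.02)&(d>0)&(P[...,0]>.28)&(P[...,0]<.72)&(P[...,1]<-.05)&(P[...,1]>-.55)
    k,l,st,cc=cv2.connectedComponentsWithStats(obj.astype('u1'))
    for j in range(1,k):
        if st[j,4]>60: q=P[l==j]; print('  obj',cc[j].round(),q.min(0).round(3),q.max(0).round(3))
E
```

```text
scene stand top 425 [ 0.4218 -0.3188  0.0666] ((426.2850341796875, -327.0690002441406), (64.2789077758789, 77.28593444824219), 68.00618743896484)
 handle 248 [ 0.4234 -0.3216  0.1264] [ 0.44079377 -0.31352677  0.15923008] ((425.1407775878906, -325.93023681640625), (16.631336212158203, 30.572206497192383), 64.8813247680664)
 lids 1557 8928 [-0.13434667  0.08030066  0.98767544] tilt 9.004723301415925 yaw -30.867280527608255 rms 0.002308473434845728
((622.055419921875, 75.6162338256836), (302.3456115722656, 293.26361083984375), 7.026598930358887) 0.12102996886117294
  obj [257. 180.] [ 0.422 -0.28   0.02 ] [ 0.702 -0.05   0.195]
  obj [295. 140.] [ 0.617 -0.456  0.02 ] [ 0.699 -0.346  0.095]
  obj [340. 131.] [ 0.567 -0.55   0.02 ] [ 0.632 -0.524  0.054]
  obj [347. 188.] [ 0.381 -0.36   0.02 ] [ 0.472 -0.284  0.159]
  obj [222. 172.] [ 0.71  -0.189  0.02 ] [ 0.72  -0.136  0.096]
  obj [386. 189.] [ 0.329 -0.446  0.02 ] [ 0.388 -0.387  0.065]
  obj [340. 247.] [ 0.305 -0.196  0.02 ] [ 0.362 -0.136  0.076]
top stand top 442 [ 0.4231 -0.3209  0.0666] ((424.9423828125, -322.8062744140625),
[... 422 characters left out ...]
291.72137451171875), 10.372452735900879) 0.12121466333968772
  obj [390.  46.] [ 0.45  -0.446  0.888] [ 0.476 -0.05   1.074]
  obj [323. 149.] [ 0.618 -0.283  0.02 ] [ 0.701 -0.197  0.198]
  obj [294. 137.] [ 0.708 -0.184  0.02 ] [ 0.72  -0.134  0.098]
  obj [373. 158.] [ 0.616 -0.455  0.02 ] [ 0.7   -0.345  0.096]
  obj [264. 197.] [ 0.422 -0.108  0.022] [ 0.596 -0.05   0.151]
  obj [420. 181.] [ 0.565 -0.55   0.02 ] [ 0.632 -0.52   0.056]
  obj [349. 235.] [ 0.38  -0.364  0.02 ] [ 0.471 -0.281  0.161]
  obj [380. 260.] [ 0.328 -0.443  0.02 ] [ 0.39  -0.385  0.068]
  obj [293. 265.] [ 0.305 -0.19   0.023] [ 0.361 -0.134  0.079]
  obj [519. 273.] [ 0.28  -0.55   0.539] [ 0.298 -0.52   0.626]
```

```bash
cat > lid.py <<'E'
from h import *
def fit(P,m):
    q=P[m]; rng=np.random.default_rng(0); best=None
    for _ in range(400):
        a,b,c=q[rng.choice(len(q),3,False)]; n=np.cross(b-a,c-a); L=np.linalg.norm(n)
        if L<1e-4: continue
        w=abs((q-a)@(n/L))<.002
        if best is None or w.sum()>best.sum(): best=w
    q=q[best]; c=q.mean(0); n=np.linalg.svd(q-c,full_matrices=False)[2][2]; n*=np.sign(n[2])
    return q,c,n
E
python3 - <<'E'
from lid import *
for n in('scene','top'):
    z=np.load(n+'.npz'); p,d=z['p'],z['d']; P=pts(d,z); hsv=cv2.cvtColor(p,cv2.COLOR_RGB2HSV)
    m=(cv2.inRange(hsv,(3,110,60),(20,255,255))>0)&(d>0)&(P[...,0]>.4)&(P[...,0]<.7)&(P[...,1]>-.12)&(P[...,1]<.28)&(P[...,2]>.06)&(P[...,2]<.16)
    q,c,nv=fit(P,m); print(n,m.sum(),len(q),nv,'tilt',np.degrees(np.arccos(nv[2])),'yaw',np.degrees(np.arctan2(-nv[1],-nv[0])))
    yaw=np.arctan2(-nv[1],-nv[0]); y=np.array([-np.sin(yaw),np.cos(yaw),0]); x=np.cross(y,nv)
    s=np.stack([(q-c)@x,(q-c)@y],1); print(np.percentile(s,[.5,99.5],axis=0).round(4))
    r=cv2.minAreaRect((s*1000).astype('f4')); print(r)
    o=c+x*r[0][0]/1e3+y*r[0][1]/1e3; print('origin',o)
    h,e=np.histogram(s[:,1],np.arange(-.16,.16,.004)); print(h)
    # gaps: between lids on plane: all pixels in plane area not wood-coloured
    np.savez(n+'_lid',o=o,x=x,y=y,n=nv)
E
```

```text
scene 7943 6210 [-0.43260198  0.07466512  0.89848798] tilt 26.03997493931542 yaw -9.792512652031096
[[-0.0698 -0.1521]
 [ 0.074   0.1298]]
((2.5379486083984375, -11.669418334960938), (146.43209838867188, 285.8380432128906), 0.03837011754512787)
origin [0.51523873 0.06100658 0.11072128]
[  0  33  77  77  80  81  84  82  71  77  83  90  84  83  79  97  96  29
   0  11  90  79  89  90  80  90  88  92  85  92  91  93  91  94 105  78
   0   0  72  95  93 101  93 105  94 101  96  97 113 107 101  89 101 113
  32   0  32 120 117 113 107 103 122 112 114 112 121 112 119 119 122 126
  95   0   0   0   0   0   0]
top 4287 2164 [-0.43362308  0.07857668  0.89766181] tilt 26.147595202181304 yaw -10.271091295251964
[[-0.0695 -0.14  ]
 [ 0.0719  0.1424]]
((1.85504150390625, 0.741424560546875), (145.013671875, 285.8763732910156), 0.487255722284317)
origin [0.51387105 0.0637293  0.11053394]
[ 0  0  0  0 12 35 31 28 33 35 37 34 30 33 41 39 31 27 39 39 23  0  1 32
 37 31 33 31 36 37 37 38 37 37 36 30 39 38 29  0  0 16 39 34 35 24 29 29
 30 32 31 36 37 23 46 33 35 16  0  6 36 33 38 31 30 38 34 27 28 30 30 39
 33 35 34 30  1  0  0]
```

```bash
python3 - <<'E'
from h import *
print(delta([.425,-.323,.215],Ro.from_euler('xyz',[np.pi,0,np.radians(-21.4)])))
E
```

```text
(array([ 26.95, -16.39,   1.59]), array([-1.000e-03,  5.000e-04,  7.653e-01]))
```

Call:
play_rows(
  motion=[
    [5,-3,0,0,0,0.14,1],
    [10,-6,0,0,0,0.28,1],
    [15,-9,0,0,0,0.42,1],
    [20,-12,0.5,0,0,0.56,1],
    [24,-14.5,1,0,0,0.7,1],
  ],
)

```text
clock: 0.6
position: [0.3837, -0.3813, 0.2245]
tool_rot: [-3.141, -0.0, -0.302]
force: [1.0, -0.3, 0.1]
grip_width: 0.0854
finger_force: 0.0
```

```bash
python3 - <<'E'
from h import *
s=observe();print(s['position'],s['tool_rot'],s['qpos'].round(2))
p,d,i=grab('wrist'); save('w1',p); P=pts(d,i)
print(delta([.425,-.323,.215],Ro.from_euler('xyz',[np.pi,0,np.radians(-21.4)])))
near=(np.hypot(P[...,0]-.425,P[...,1]+.323)<.07)&(d>0)
for lo,hi in((.06,.0685),(.145,.17),(.085,.17)):
    m=near&(P[...,2]>lo)&(P[...,2]<hi); q=P[m]
    if len(q)>20: print(lo,m.sum(),q.mean(0).round(4),cv2.minAreaRect((q[:,:2]*1000).astype('f4')),q[:,2].max())
E
```

```text
[ 0.38367707 -0.38134048  0.22452383] [-3.14148447e+00 -1.42255392e-04 -3.01579215e-01] [ 0.62  0.4   0.07  1.83 -0.04  0.91 -1.17]
(array([ 1.87, -6.  ,  0.89]), array([-0.0039, -0.0001,  0.0638]))
0.06 3658 [ 0.4303 -0.3348  0.0662] ((425.5464782714844, -326.9737243652344), (62.39139938354492, 74.729248046875), 68.77311706542969) 0.06849421663940773
0.145 949 [ 0.4266 -0.3292  0.1553] ((425.8695373535156, -327.4853210449219), (14.80215072631836, 25.88343048095703), 69.80178833007812) 0.15918491542423868
0.085 1672 [ 0.4273 -0.3312  0.1393] ((425.8547058105469, -327.55999755859375), (14.767818450927734, 25.983667373657227), 68.8003158569336) 0.15918491542423868
```

View pics/w1.png

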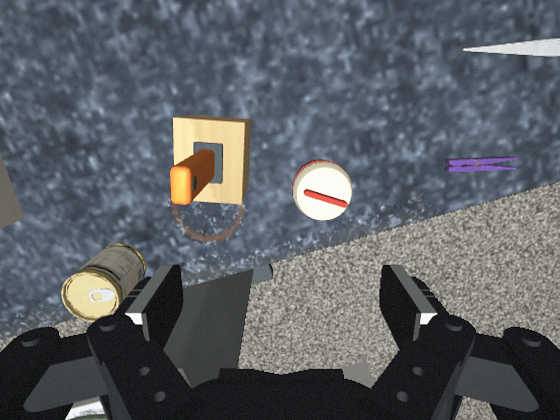

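The wrist picture shows the stand at (212,160) and the orange handle top at (181,186). The handle's centre comes out at (0.4258, -0.3274), yaw -21.2°.

```bash
python3 - <<'E'
from h import *
print(delta([.4258,-.3274,.19],Ro.from_euler('xyz',[np.pi,0,np.radians(-21.2)])))
E
```

```text
(array([ 2.08, -5.6 ,  3.39]), array([-0.0039, -0.0001,  0.0603]))
```

Call:
play_rows(
  motion=[
    [1,-2.8,1.5,0,0,0.04,1],
    [2.08,-5.6,3.4,0,0,0.062,1],
    [2.08,-5.6,3.4,0,0,0.062,1],
    [2.08,-5.6,3.4,0,0,0.062,1],
    [2.08,-5.6,3.4,0,0,0.062,1],
  ],
)

```text
clock: 1.15
position: [0.4185, -0.3366, 0.1908]
tool_rot: [3.141, -0.0, -0.359]
force: [0.1, 0.7, 0.4]
grip_width: 0.0856
finger_force: 0.0
```

```bash
python3 - <<'E'
from h import *
print(observe()['position'],delta([.4258,-.3274,.102],Ro.from_euler('xyz',[np.pi,0,np.radians(-21.2)])))
E
```

```text
[ 0.41847772 -0.33657012  0.19084854] (array([ 0.36, -1.12,  8.88]), array([ 0.0004, -0.0002,  0.0113]))
```

Call:
play_rows(
  motion=[
    [0.36,-1.1,0,0,0,0.011,1],
    [0.36,-1.1,0,0,0,0.011,1],
    [0.36,-1.1,1,0,0,0.011,1],
    [0.36,-1.1,1.5,0,0,0.011,1],
    [0.36,-1.1,1.5,0,0,0.011,1],
  ],
)

```text
clock: 1.65
position: [0.4254, -0.3269, 0.1746]
tool_rot: [-3.141, 0.002, -0.37]
force: [0.8, -0.6, 0.7]
grip_width: 0.0854
finger_force: 0.0
```

```bash
python3 - <<'E'
from h import *
print(observe()['position'],delta([.4258,-.3274,.102],Ro.from_euler('xyz',[np.pi,0,np.radians(-21.2)])))
E
```

```text
[ 0.42539031 -0.32686234  0.17456827] (array([0.07, 0.04, 7.26]), array([-0.0001,  0.0016,  0.0003]))
```

Call:
play_rows(
  motion=[
    [0.05,0.04,3,0,0,0,1],
    [0.05,0.04,6,0,0,0,1],
    [0.05,0.04,7.2,0,0,0,1],
    [0.05,0.04,7.2,0,0,0,1],
    [0.05,0.04,7.2,0,0,0,1],
  ],
)

```text
clock: 2.15
position: [0.4268, -0.3276, 0.1044]
tool_rot: [3.141, -0.001, -0.369]
force: [1.2, -0.1, -0.3]
grip_width: 0.0852
finger_force: 0.0
```

Call:
play_rows(
  motion=[
    [0,0,0,0,0,0,-1],
    [0,0,0,0,0,0,-1],
    [0,0,0,0,0,0,-1],
    [0,0,0,0,0,0,-1],
    [0,0,0,0,0,0,-1],
  ],
  squeeze=70,
)

```text
clock: 2.65
position: [0.4266, -0.3272, 0.1038]
tool_rot: [-3.142, -0.0, -0.369]
force: [0.9, 6.1, 16.4]
grip_width: 0.0134
finger_force: 68.6
```

Call:
play_rows(
  motion=[
    [0,0,0,0,0,0,-1],
    [0,0,0,0,0,0,-1],
    [0,0,0,0,0,0,-1],
    [0,0,0,0,0,0,-1],
    [0,0,0,0,0,0,-1],
  ],
)

```text
clock: 3.15
position: [0.4267, -0.3271, 0.1038]
tool_rot: [-3.141, -0.0, -0.369]
force: [-1.8, 1.4, 6.2]
grip_width: 0.013
finger_force: 68.2
```

Call:
play_rows(
  motion=[
    [0,0,-2,0,0,0,-1],
    [0,0,-5,0,0,0,-1],
    [0,0,-8,0,0,0,-1],
    [0,0,-11,0,0,0,-1],
    [0,0,-14,0,0,0,-1],
  ],
)

```text
clock: 3.65
position: [0.4263, -0.327, 0.2448]
tool_rot: [-3.142, 0.0, -0.369]
force: [0.6, -0.5, -1.5]
grip_width: 0.0131
finger_force: 68.1
```

```bash
cat > tgt.py <<'E'
from h import *
# lids frame
O=np.array([.5145,.0624,.1107]); yaw,tilt=np.radians(-10.0),np.radians(26.0)
RL=Ro.from_euler('xyz',[0,-tilt,yaw]) # z leans to -x
X,Y,Z=RL.as_matrix().T
RT=Ro.from_matrix(np.c_[X,-Y,-Z])   # tool
L=.0378 # TCP above gauge origin
def tcp(g,depth_above,O=O,x=-.0): # g=+1 left,0,-1 right; height of gauge tip above lid surface
    return O+Y*(.074*g)+X*x+Z*(L+.055+depth_above)
E
python3 - <<'E'
from tgt import *
s=observe(); print(s['position'],s['tool_rot'],s['force'],Z)
print(RT.as_euler('xyz'))
for g in(-1,0,1): print(g,tcp(g,.06),delta(tcp(g,.06),RT))
E
```

```text
[ 0.42626362 -0.32704369  0.24479507] [-3.14155674e+00  2.71745571e-04 -3.69158549e-01] [ 0.63541661 -0.53696676 -1.46215229] [-0.4317113   0.07612235  0.89879405]
[ 3.14159265 -0.45378561 -0.17453293]
-1 [0.43568455 0.00115572 0.24803573] (array([-10.96, -30.95,  -0.32]), array([ 0.0441,  0.4526, -0.1913]))
0 [0.44853451 0.0740315  0.24803573] (array([-12.4 , -38.21,  -0.32]), array([ 0.0441,  0.4526, -0.1913]))
1 [0.46138448 0.14690727 0.24803573] (array([-13.83, -45.47,  -0.32]), array([ 0.0441,  0.4526, -0.1913]))
```

Call:
play_rows(
  motion=[
    [-1,-4,-1,0,0,-0.03,-1],
    [-3,-8,-2,0,0.06,-0.07,-1],
    [-5,-12,-2,0.01,0.15,-0.1,-1],
    [-7,-16,-2,0.02,0.24,-0.13,-1],
    [-8.5,-20,-2,0.03,0.33,-0.16,-1],
  ],
)

```text
clock: 4.15
position: [0.4185, -0.1083, 0.2638]
tool_rot: [-3.137, -0.335, -0.207]
force: [1.2, 0.8, -1.1]
grip_width: 0.0134
finger_force: 68.5
```

```bash
python3 - <<'E'
from tgt import *
s=observe(); print(s['position'],s['tool_rot'],s['qpos'].round(2))
print(delta(tcp(-1,.06),RT))
E
```

```text
[ 0.41853208 -0.10825629  0.26383476] [-3.13725189 -0.33504233 -0.20721396] [ 0.19  0.01 -0.1   2.28  0.07  0.52 -1.74]
(array([ -1.06, -11.05,   1.35]), array([ 0.0082,  0.1187, -0.0304]))
```

Call:
play_rows(
  motion=[
    [0,-3,0,0,0.04,-0.01,-1],
    [-0.5,-6,0,0,0.08,-0.02,-1],
    [-1,-9,0.5,0.01,0.12,-0.03,-1],
    [-1.06,-11.05,1,0.01,0.12,-0.03,-1],
    [-1.06,-11.05,1.3,0.01,0.12,-0.03,-1],
  ],
)

```text
clock: 4.65
position: [0.4367, 0.0019, 0.2481]
tool_rot: [-3.14, -0.452, -0.173]
force: [1.4, 0.1, -1.2]
grip_width: 0.0128
finger_force: 68.7
```

```bash
python3 - <<'E'
from tgt import *
import lid
s=observe(); print(s['position'],s['tool_rot'],s['qpos'].round(2),s['force'])
print(delta(tcp(-1,.06),RT))
p,d,i=grab('wrist'); save('w2',p); np.savez('w2',p=p,d=d,**{k:np.array(v) for k,v in i.items()}); P=pts(d,i)
hsv=cv2.cvtColor(p,cv2.COLOR_RGB2HSV)
m=(cv2.inRange(hsv,(3,110,60),(20,255,255))>0)&(d>0)&(abs((P-O)@Z)<.012)&(abs((P-O)@Y)<.16)&(abs((P-O)@X)<.09)
q,c,nv=lid.fit(P,m); y=np.arctan2(-nv[1],-nv[0]); print(m.sum(),len(q),nv,'tilt',np.degrees(np.arccos(nv[2])),'yaw',np.degrees(y),'h',((q-O)@Z).mean())
for xb in(-.06,-.03,0,.03):
    a=q[abs((q-O)@X-xb)<.012]; h,e=np.histogram((a-O)@Y,np.arange(-.15,.151,.002)); print(xb,''.join('#' if k>2 else '.' for k in h))
E
```

```text
[0.43669802 0.0018942  0.24806943] [-3.13984849 -0.45153883 -0.17265307] [ 0.01  0.02 -0.3   2.37  0.54  0.39 -2.49] [ 1.43478966  0.06576827 -1.22997625]
(array([-0.08,  0.09, -0.04]), array([-0.0026,  0.0022,  0.0017]))
39168 38214 [-0.43240094  0.0734849   0.89868203] tilt 26.014636279600822 yaw -9.645049743862652 h -0.0007241170225926551
-0.06 ..##########################.....................#######################....#################################....################################.....
-0.03 ..#################################......###############################....#################################....################################.....
0 ..#################################....#################################....#################################....#################################....
0.03 ..#################################....#################################....#################################....#################################....
```

View pics/w2.png

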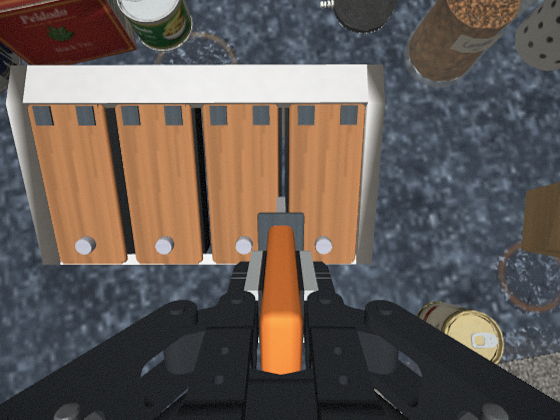

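The wrist picture shows the four lids with gaps at columns of about 113, 198 and 284. The flange is at (280,228) and the blade tip at about (281,200), just to the right gap's left side. I'll refine the gap lines and the blade's offset from the same frame.

```bash
python3 - <<'E'
from tgt import *
z=np.load('w2.npz'); p,d=z['p'],z['d']; P=pts(d,z); hsv=cv2.cvtColor(p,cv2.COLOR_RGB2HSV)
Q=np.stack([(P-O)@X,(P-O)@Y,(P-O)@Z],-1)
wood=(cv2.inRange(hsv,(3,110,60),(20,255,255))>0)&(abs(Q[...,2])<.004)
for xb in(-.02,0,.02,.04):
    r=[]
    for g in(-1,0,1):
        a=Q[wood&(abs(Q[...,0]-xb)<.01)][:,1]-.074*g
        l,h=a[(a<-.001)&(a>-.03)],a[(a>-.001)&(a<.03)]
        r.append(((l.max()+h.min())/2*1000).round(2)); r.append(((h.min()-l.max())*1000).round(1))
    print(xb,r)
m=(d>0)&(Q[...,2]>.03)&(Q[...,2]<.2)
for lo in np.arange(.05,.17,.01):
    k=m&(Q[...,2]>=lo)&(Q[...,2]<lo+.01)&(abs(Q[...,1]+.074)<.02)
    q=Q[k]
    if len(q)>3: print(lo.round(2),len(q),(np.percentile(q[:,1],[2,50,98])*1000).round(1),(np.percentile(q[:,0],[2,50,98])*1000).round(1))
T=observe()['position']; print('tcp in lids',(np.array([X,Y,Z])@(T-O)*1000).round(1))
E
```

```text
-0.02 [np.float64(-0.49), np.float64(11.9), np.float64(-2.33), np.float64(9.1), np.float64(-2.79), np.float64(8.8)]
0 [np.float64(-2.16), np.float64(9.9), np.float64(-2.26), np.float64(9.4), np.float64(-2.77), np.float64(9.3)]
0.02 [np.float64(-2.06), np.float64(9.7), np.float64(-2.07), np.float64(9.1), np.float64(-2.35), np.float64(8.8)]
0.04 [np.float64(-1.51), np.float64(10.4), np.float64(-2.01), np.float64(9.5), np.float64(-2.1), np.float64(8.7)]
0.06 30 [-76.2 -73.4 -70.5] [11.5 11.7 12. ]
0.07 37 [-76.2 -73.4 -70.7] [11.3 11.7 12. ]
0.08 41 [-76.1 -73.5 -70.8] [11.3 11.8 12.1]
0.09 39 [-76.6 -73.5 -71. ] [11.4 11.8 12.1]
0.11 978 [-86.5 -74.2 -61.3] [-3.  12.1 17.9]
0.12 238 [-85.5 -73.1 -62.5] [-1.3 12.3 17.1]
0.13 191 [-80.4 -73.7 -67.2] [ 9.2 12.6 13.2]
0.14 234 [-80.4 -73.8 -67.4] [ 9.7 12.7 13.3]
0.15 415 [-90.1 -74.3 -58.5] [ 8.7 12.7 13.4]
0.16 978 [-93.2 -74.1 -55. ] [ 8.4 12.6 13.5]
tcp in lids [  0.6 -74.7 152. ]
```

Call:
play_rows(
  motion=[
    [0,0,-0.5,0,0,-0.14,-1],
    [0,0,-1,0,0,-0.28,-1],
    [0,0,-1,0,0,-0.42,-1],
    [0,0,-1,0,0,-0.56,-1],
    [0,0,-1,0,0,-0.7,-1],
  ],
)

```text
clock: 5.2
position: [0.432, -0.0009, 0.2573]
tool_rot: [2.838, -0.338, 0.581]
force: [-1.0, -0.2, -1.4]
grip_width: 0.013
finger_force: 68.7
```

Call:
play_rows(
  motion=[
    [0,0,0,0,0,-0.14,-1],
    [0,0,0,0,0,-0.28,-1],
    [0,0,0,0,0,-0.42,-1],
    [0,0,0,0,0,-0.56,-1],
    [0,0,0,0,0,-0.7,-1],
  ],
)

```text
clock: 5.7
position: [0.432, -0.0009, 0.2572]
tool_rot: [2.696, -0.072, 1.245]
force: [0.2, -0.7, -1.5]
grip_width: 0.0129
finger_force: 68.7
```

Call:
play_rows(
  motion=[
    [0,0,0,0,0,-0.14,-1],
    [0,0,0,0,0,-0.28,-1],
    [0,0,0,0,0,-0.42,-1],
    [0,0,0,0,0,-0.56,-1],
    [0,0,0,0,0,-0.7,-1],
  ],
)

```text
clock: 6.2
position: [0.432, -0.0009, 0.2572]
tool_rot: [2.747, 0.223, 1.884]
force: [0.6, 0.1, -1.1]
grip_width: 0.013
finger_force: 68.7
```

Call:
play_rows(
  motion=[
    [0,0,0,0,0,-0.14,-1],
    [0,0,0,0,0,-0.28,-1],
    [0,0,0,0,0,-0.42,-1],
    [0,0,0,0,0,-0.56,-1],
    [0,0,0,0,0,-0.7,-1],
  ],
)

```text
clock: 6.7
position: [0.432, -0.0009, 0.2572]
tool_rot: [2.983, 0.423, 2.594]
force: [-0.6, -0.3, -1.7]
grip_width: 0.0136
finger_force: 68.7
```

```bash
sed -i 's/^O=.*/O=np.array([.5145,.0624,.1107]); yaw,tilt=np.radians(-9.6),np.radians(26.0)/; s/^RT=.*/RT=Ro.from_matrix(np.c_[-X,Y,-Z]); O=O-Y*.0025-Z*.0007/' tgt.py
python3 - <<'E'
from tgt import *
s=observe(); print(s['position'],s['tool_rot'],s['qpos'].round(2))
print(delta(tcp(-1,.03,x=.01),RT))
E
```

```text
[ 0.43196928 -0.00090086  0.25722513] [2.98273013 0.42348014 2.59430635] [-0.01 -0.01 -0.27  2.37  0.49  0.42  0.37]
(array([-0.9 ,  0.31,  4.06]), array([-0.004 , -0.0026, -0.3447]))
```

Call:
play_rows(
  motion=[
    [0,0,0,0,0,-0.14,-1],
    [-0.3,0.1,0.5,0,0,-0.28,-1],
    [-0.9,0.31,1,-0.004,-0.003,-0.345,-1],
    [-0.9,0.31,2,-0.004,-0.003,-0.345,-1],
    [-0.9,0.31,3,-0.004,-0.003,-0.345,-1],
  ],
)

```text
clock: 7.2
position: [0.4536, -0.0049, 0.2343]
tool_rot: [3.139, 0.455, 2.968]
force: [0.8, 0.0, -2.6]
grip_width: 0.0133
finger_force: 68.7
```

```bash
python3 - <<'E'
from tgt import *
s=observe(); T=s['position']; print(T,s['tool_rot'],s['qpos'].round(2),s['force'])
print(delta(tcp(-1,.01,x=.01),RT)); print('tcp in lids',(np.array([X,Y,Z])@(T-O)*1000).round(1))
for n in('wrist','scene'):
    p,d,i=grab(n); save('b_'+n,p if n=='wrist' else cv2.resize(p[120:360,80:400],None,fx=2.5,fy=2.5,interpolation=2)); P=pts(d,i); hsv=cv2.cvtColor(p,cv2.COLOR_RGB2HSV)
    Q=np.stack([(P-O)@X,(P-O)@Y,(P-O)@Z],-1); print(n)
    wood=(cv2.inRange(hsv,(3,110,60),(20,255,255))>0)&(abs(Q[...,2])<.004)
    for xb in(-.04,-.02,0,.02,.04):
        r=[]
        for g in(-1,0,1):
            a=Q[wood&(abs(Q[...,0]-xb)<.01)][:,1]-.074*g
            l,h=a[(a<-.0)&(a>-.03)],a[(a>-.0)&(a<.03)]
            if len(l) and len(h): r+=[round((l.max()+h.min())*500,2),round((h.min()-l.max())*1000,1)]
        print(xb,r)
    m=(d>0)
    for lo in np.arange(.02,.15,.01):
        q=Q[m&(Q[...,2]>=lo)&(Q[...,2]<lo+.01)&(abs(Q[...,1]+.074)<.02)&(abs(Q[...,0])<.03)]
        if len(q)>3: print(lo.round(2),len(q),(np.percentile(q[:,1],[2,50,98])*1000).round(1),(np.percentile(q[:,0],[2,50,98])*1000).round(1))
E
```

```text
[ 0.45358163 -0.00489078  0.23425334] [3.13907444 0.45476289 2.96798263] [-0.01  0.07 -0.25  2.36  0.62  0.35  0.59] [ 0.78109029  0.03752812 -2.60362563]
(array([0.03, 0.  , 3.04]), array([-0.0001,  0.001 , -0.0054]))
tcp in lids [ 10.3 -74.  133.2]
wrist
-0.04 [np.float64(0.52), np.float64(9.6), np.float64(0.44), np.float64(9.1), np.float64(0.12), np.float64(7.8)]
-0.02 [np.float64(0.43), np.float64(9.8), np.float64(0.21), np.float64(8.8), np.float64(0.07), np.float64(8.5)]
0 [np.float64(0.4), np.float64(10.0), np.float64(0.27), np.float64(8.7), np.float64(-0.22), np.float64(8.7)]
0.02 [np.float64(0.33), np.float64(10.2), np.float64(0.43), np.float64(9.1), np.float64(-0.02), np.float64(8.6)]
0.04 [np.float64(-1.22), np.float64(40.6), np.float64(0.34), np.float64(8.5), np.float64(-0.21), np.float64(8.4)]
0.04 25 [-78.1 -75.3 -72.4] [1.5 1.8 2.2]
0.05 36 [-78.  -75.2 -72.5] [1.4 1.7 2.2]
0.06 42 [-77.9 -75.2 -72.6] [1.4 1.7 2.1]
0.07 33 [-77.7 -75.2 -72.5] [1.3 1.6 2.1]
0.09 543 [-87.9 -74.6 -62.2] [-4.5  1.2 16.8]
0.1 696 [-87.1 -75.2 -63. ] [-3.8  1.4 16.4]
0.11 193 [-81.7 -74.7 -6
[... 403 characters left out ...]
oat64(7.7), np.float64(0.9), np.float64(9.5), np.float64(1.05), np.float64(8.6)]
0.02 [np.float64(1.29), np.float64(9.7), np.float64(1.13), np.float64(9.6), np.float64(0.69), np.float64(9.3)]
0.04 [np.float64(0.81), np.float64(10.3), np.float64(0.84), np.float64(9.5), np.float64(0.76), np.float64(9.3)]
0.04 15 [-76.  -72.1 -71.5] [ 1.7 11.7 23.9]
0.05 22 [-75.2 -72.5 -71.2] [ 1.  12.  24.1]
0.06 20 [-76.  -72.1 -71.2] [ 1.3 12.8 24.5]
0.09 66 [-85.9 -67.8 -62. ] [-4.4  2.1 18.5]
0.1 26 [-85.9 -68.4 -62.4] [-4.6  1.4 14.9]
0.11 11 [-74.2 -69.6 -67.8] [0.1 2.  8.6]
0.12 7 [-77.1 -72.7 -69.6] [-0.1  0.4  2.3]
0.13 14 [-84.5 -69.8 -60.8] [0.1 0.5 4.4]
0.14 20 [-87.1 -65.2 -57.2] [-0.   0.8  4.6]
```

View pics/b_wrist.png

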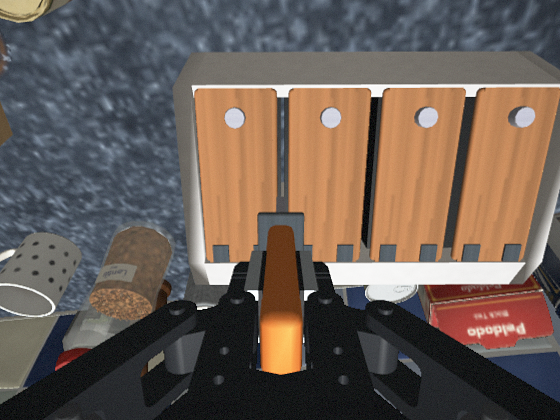

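The picture shows the blade end at about (282,190), over the right gap (its line at column 283). In the wrist-camera frame it needs +1.6 mm along y.

Call:
play_rows(
  motion=[
    [0,0.16,0.5,0,0.001,-0.005,-1],
    [0,0.16,1.5,0,0.001,-0.005,-1],
    [0,0.16,2.5,0,0.001,-0.005,-1],
    [0,0.16,3.4,0,0.001,-0.005,-1],
    [0,0.16,3.4,0,0.001,-0.005,-1],
  ],
)

```text
clock: 7.8
position: [0.4684, -0.0048, 0.2033]
tool_rot: [-3.141, 0.453, 2.975]
force: [-0.3, 1.1, -1.7]
grip_width: 0.0134
finger_force: 68.7
```

Call:
play_rows(
  motion=[
    [0,0,0.4,0,0,0,-1],
    [0,0,0.8,0,0,0,-1],
    [0,0,1.2,0,0,0,-1],
    [0,0,1.5,0,0,0,-1],
    [0,0,1.5,0,0,0,-1],
  ],
)

```text
clock: 8.3
position: [0.475, -0.0057, 0.1901]
tool_rot: [3.141, 0.453, 2.975]
force: [-0.5, -0.1, -1.0]
grip_width: 0.0133
finger_force: 68.7
```

```bash
cat > st.py <<'E'
from tgt import *
s=observe(); T=s['position']; M=np.array([X,Y,Z])
t=(M@(T-O)*1000).round(1); print('clock',round(s['clock'],2),'tcp in lids',t,'tip depth',round(92.8-t[2],1),'F lids',(M@s['force']).round(1),'M',(M@s['moment']).round(2),'q',s['qpos'].round(2))
print(delta(T,RT)[1])
E
python3 st.py
```

```text
clock 8.3 tcp in lids [ 10.  -71.2  84.2] tip depth 8.6 F lids [-0.8 -0.1 -0.7] M [0.08 0.61 0.05] q [-0.1   0.2  -0.15  2.37  0.95  0.25  0.28]
[ 0.0007 -0.0003  0.0008]
```

Call:
play_rows(
  motion=[
    [0,-0.1,0.1,0,0,0,-1],
    [0,-0.1,0.3,0,0,0,-1],
    [0,-0.1,0.5,0,0,0,-1],
    [0,-0.1,0.7,0,0,0,-1],
    [0,-0.1,0.7,0,0,0,-1],
  ],
)

```text
clock: 8.8
position: [0.4778, -0.0072, 0.1838]
tool_rot: [3.141, 0.453, 2.975]
force: [-0.8, -0.2, -2.3]
grip_width: 0.0132
finger_force: 68.7
```

Call:
play_rows(
  motion=[
    [0,0,0.1,0,0,0,-1],
    [0,0,0.2,0,0,0,-1],
    [0,0,0.3,0,0,0,-1],
    [0,0,0.4,0,0,0,-1],
    [0,0,0.4,0,0,0,-1],
  ],
)

```text
clock: 9.3
position: [0.4795, -0.0075, 0.1803]
tool_rot: [3.141, 0.454, 2.975]
force: [0.4, -0.2, -1.4]
grip_width: 0.0132
finger_force: 68.7
```

```bash
python3 st.py
```

```text
clock 9.3 tcp in lids [ 10.  -72.2  73.3] tip depth 19.5 F lids [-0.3 -0.1 -1.4] M [-0.04  0.63  0.  ] q [-0.12  0.23 -0.11  2.38  1.04  0.23  0.19]
[ 0.0008 -0.0003  0.0007]
```

Call:
play_rows(
  motion=[
    [0,0,0.1,0,0,0,-1],
    [0,0,0.2,0,0,0,-1],
    [0,0,0.3,0,0,0,-1],
    [0,0,0.4,0,0,0,-1],
    [0,0,0.4,0,0,0,-1],
  ],
)

```text
clock: 9.8
position: [0.4813, -0.0078, 0.1773]
tool_rot: [3.141, 0.455, 2.975]
force: [-13.3, 1.0, 22.1]
grip_width: 0.0132
finger_force: 73.1
```

```bash
python3 st.py
```

```text
clock 9.8 tcp in lids [ 10.3 -72.2  69.8] tip depth 23.0 F lids [-2.3 -1.2 25.7] M [-0.41  1.23 -0.05] q [-0.13  0.24 -0.1   2.38  1.08  0.22  0.15]
[0.0008 0.0009 0.0007]
```

Call:
play_rows(
  motion=[
    [0,0,-1,0,0,0,-1],
    [0,0,-2,0,0,0,-1],
    [0,0,-3,0,0,0,-1],
    [0,0,-4,0,0,0,-1],
    [0,1.5,-4.3,0,0,0,-1],
  ],
)

```text
clock: 10.3
position: [0.4648, 0.0088, 0.2161]
tool_rot: [3.142, 0.454, 2.972]
force: [0.1, -0.0, -2.2]
grip_width: 0.0133
finger_force: 68.7
```

Call:
play_rows(
  motion=[
    [-0.5,2,0,0,0,0,-1],
    [-1,4,0,0,0,0,-1],
    [-1,5.9,0,0,0,0,-1],
    [-1,5.9,0,0,0,0,-1],
    [-1,5.9,0,0,0,0,-1],
  ],
)

```text
clock: 10.8
position: [0.4836, 0.0668, 0.2197]
tool_rot: [3.142, 0.453, 2.976]
force: [0.2, -1.0, -1.2]
grip_width: 0.0134
finger_force: 68.7
```

```bash
cat > meas.py <<'E'
from tgt import *
import sys
g0=int(sys.argv[1])
p,d,i=grab('wrist'); save(sys.argv[2],p); P=pts(d,i); hsv=cv2.cvtColor(p,cv2.COLOR_RGB2HSV)
Q=np.stack([(P-O)@X,(P-O)@Y,(P-O)@Z],-1)
wood=(cv2.inRange(hsv,(3,110,60),(20,255,255))>0)&(abs(Q[...,2])<.004)
print('lid h',np.median(Q[wood][:,2])*1000)
for xb in(-.04,-.02,0,.02,.04):
    r=[]
    for g in(-1,0,1):
        a=Q[wood&(abs(Q[...,0]-xb)<.01)][:,1]-.074*g
        l,h=a[(a<-.0)&(a>-.03)],a[(a>-.0)&(a<.03)]
        if len(l) and len(h): r+=[float(round((l.max()+h.min())*500,2)),float(round((h.min()-l.max())*1000,1))]
    print(xb,r)
for lo in np.arange(.01,.13,.01):
    q=Q[(d>0)&(Q[...,2]>=lo)&(Q[...,2]<lo+.01)&(abs(Q[...,1]-.074*g0)<.02)&(abs(Q[...,0])<.035)]
    if len(q)>3: print(lo.round(2),len(q),(np.percentile(q[:,1],[2,50,98])*1000-74*g0).round(1),(np.percentile(q[:,0],[2,50,98])*1000).round(1),(q[:,2].min()*1000).round(1))
E
python3 st.py; python3 meas.py 0 m1
```

```text
clock 10.8 tcp in lids [ 19.8   1.7 112.3] tip depth -19.5 F lids [-0.2 -1.  -1.2] M [-0.11  0.69  0.01] q [-0.18  0.17 -0.28  2.29  0.81  0.42  0.26]
[ 0.0007 -0.0005  0.0013]
lid h 0.02589950973435469
-0.04 [0.96, 9.0, 0.64, 9.5, 0.34, 8.9]
-0.02 [0.74, 8.9, 0.7, 9.7, 0.42, 8.9]
0 [0.83, 8.7, 0.76, 9.9, 0.38, 9.1]
0.02 [1.01, 9.2, 0.82, 10.1, 0.34, 8.8]
0.04 [0.99, 9.0, 7.2, 23.1, 0.23, 9.3]
0.02 28 [-2.4  0.4  3.3] [10.8 11.2 11.5] 22.8
0.03 36 [-2.3  0.4  3.2] [10.7 11.1 11.5] 30.5
0.04 42 [-2.2  0.5  3.1] [10.9 11.1 11.5] 40.6
0.05 30 [-2.1  0.5  3.2] [10.8 11.1 11.5] 50.1
0.07 1029 [-11.9   0.5  13.3] [ 5.  10.8 26.1] 74.5
0.08 226 [-10.7   1.   12.1] [ 6.  10.7 24.7] 80.0
0.09 196 [-6.1  0.5  7.3] [ 9.8 10.4 13.6] 90.0
0.1 219 [-5.9  0.5  7.1] [ 9.6 10.3 13.6] 100.0
0.11 424 [-15.4   0.5  16.2] [ 9.6 10.4 14.5] 110.0
0.12 960 [-18.5   0.5  19.2] [ 9.7 10.5 14.7] 120.0
```

Call:
play_rows(
  motion=[
    [0,0.03,0.8,0,0,0,-1],
    [0,0.03,1.8,0,0,0,-1],
    [0,0.03,2.8,0,0,0,-1],
    [0,0.03,3.5,0,0,0,-1],
    [0,0.03,3.5,0,0,0,-1],
  ],
)

```text
clock: 11.35
position: [0.4987, 0.0636, 0.1877]
tool_rot: [-3.141, 0.452, 2.974]
force: [0.1, 0.0, -1.0]
grip_width: 0.0137
finger_force: 68.7
```

Call:
play_rows(
  motion=[
    [0,0,0.1,0,0,0,-1],
    [0,0,0.25,0,0,0,-1],
    [0,0,0.4,0,0,0,-1],
    [0,0,0.5,0,0,0,-1],
    [0,0,0.5,0,0,0,-1],
  ],
)

```text
clock: 11.85
position: [0.5012, 0.0642, 0.1839]
tool_rot: [3.141, 0.454, 2.975]
force: [-0.3, -0.2, -1.9]
grip_width: 0.0132
finger_force: 68.7
```

```bash
python3 st.py
```

```text
clock 11.85 tcp in lids [20.   2.1 72.4] tip depth 20.4 F lids [-1.1 -0.3 -1.6] M [ 0.01  0.67 -0.01] q [-0.22  0.27 -0.21  2.3   1.01  0.35  0.07]
[ 0.0008 -0.0001  0.0007]
```

Call:
play_rows(
  motion=[
    [0,0,0.1,0,0,0,-1],
    [0,0,0.2,0,0,0,-1],
    [0,0,0.3,0,0,0,-1],
    [0,0,0.3,0,0,0,-1],
    [0,0,0.3,0,0,0,-1],
  ],
)

```text
clock: 12.35
position: [0.5025, 0.064, 0.1812]
tool_rot: [3.141, 0.454, 2.975]
force: [0.0, 0.4, -2.0]
grip_width: 0.0133
finger_force: 68.7
```

```bash
python3 st.py
```

```text
clock 12.35 tcp in lids [20.   2.1 69.4] tip depth 23.4 F lids [-0.9  0.4 -1.8] M [-0.02  0.65 -0.07] q [-0.23  0.27 -0.2   2.3   1.03  0.35  0.05]
[ 0.0008 -0.0002  0.0007]
```

Call:
play_rows(
  motion=[
    [0,0,0.1,0,0,0,-1],
    [0,0,0.2,0,0,0,-1],
    [0,0,0.3,0,0,0,-1],
    [0,0,0.4,0,0,0,-1],
    [0,0,0.4,0,0,0,-1],
  ],
)

```text
clock: 12.85
position: [0.5042, 0.0637, 0.1775]
tool_rot: [3.141, 0.453, 2.975]
force: [-0.2, -0.4, -2.1]
grip_width: 0.0136
finger_force: 68.7
```

```bash
python3 st.py
```

```text
clock 12.85 tcp in lids [19.9  2.1 65.3] tip depth 27.5 F lids [-1.  -0.5 -1.8] M [ 0.    0.61 -0.06] q [-0.23  0.28 -0.19  2.3   1.05  0.34  0.03]
[ 0.0007 -0.0003  0.0007]
```

Call:
play_rows(
  motion=[
    [0,0,0.5,0,0,0,-1],
    [0,0,1.0,0,0,0,-1],
    [0,0,1.5,0,0,0,-1],
    [0,0,2.0,0,0,0,-1],
    [0,0,2.2,0,0,0,-1],
  ],
)

```text
clock: 13.35
position: [0.5137, 0.0621, 0.1571]
tool_rot: [3.141, 0.453, 2.975]
force: [0.6, 0.2, -0.7]
grip_width: 0.0132
finger_force: 68.7
```

```bash
python3 st.py
```

```text
clock 13.35 tcp in lids [19.7  2.1 42.7] tip depth 50.1 F lids [ 0.2  0.3 -0.9] M [-0.02  0.65  0.03] q [-0.27  0.34 -0.14  2.3   1.19  0.3  -0.1 ]
[ 0.0006 -0.0008  0.0009]
```

Call:
play_rows(
  motion=[
    [0,0,0.15,0,0,0,-1],
    [0,0,0.3,0,0,0,-1],
    [0,0,0.45,0,0,0,-1],
    [0,0,0.5,0,0,0,-1],
    [0,0,0.5,0,0,0,-1],
  ],
)

```text
clock: 13.85
position: [0.5159, 0.0618, 0.1534]
tool_rot: [3.141, 0.454, 2.975]
force: [-1.7, 0.4, -2.5]
grip_width: 0.0131
finger_force: 68.7
```

Call:
play_rows(
  motion=[
    [0,0,0.05,0,0,0,-1],
    [0,0,0.1,0,0,0,-1],
    [0,0,0.15,0,0,0,-1],
    [0,0,0.2,0,0,0,-1],
    [0,0,0.2,0,0,0,-1],
  ],
)

```text
clock: 14.35
position: [0.5163, 0.0618, 0.1529]
tool_rot: [3.141, 0.456, 2.975]
force: [-34.5, -0.1, 50.8]
grip_width: 0.0133
finger_force: 78.0
```

```bash
python3 st.py
```

```text
clock 14.35 tcp in lids [20.2  2.2 37.8] tip depth 55.0 F lids [-8.3 -5.9 60.6] M [-1.26  2.44 -0.03] q [-0.27  0.35 -0.13  2.3   1.23  0.29 -0.14]
[0.0013 0.0018 0.0008]
```

Call:
play_rows(
  motion=[
    [0,0,-0.1,0,0,0,-1],
    [0,0,-0.16,0,0,0,-1],
    [0,0,-0.16,0,0,0,-1],
    [0,0,-0.16,0,0,0,-1],
    [0,0,-0.16,0,0,0,-1],
  ],
)

```text
clock: 14.85
position: [0.5161, 0.0617, 0.1531]
tool_rot: [3.141, 0.454, 2.975]
force: [-3.6, -0.4, 4.0]
grip_width: 0.0133
finger_force: 69.7
```

Call:
play_rows(
  motion=[
    [0,0,0,0,0,0,0.2],
    [0,0,0,0,0,0,0.2],
    [0,0,0,0,0,0,0.2],
    [0,0,0,0,0,0,0.2],
    [0,0,0,0,0,0,0.2],
  ],
)

```text
clock: 15.35
position: [0.516, 0.0618, 0.153]
tool_rot: [3.141, 0.454, 2.975]
force: [0.2, 0.1, -0.6]
grip_width: 0.0511
finger_force: 0.0
```

```bash
python3 st.py
```

```text
clock 15.35 tcp in lids [20.   2.1 38. ] tip depth 54.8 F lids [-0.1  0.1 -0.6] M [0.03 0.45 0.02] q [-0.27  0.35 -0.13  2.3   1.22  0.29 -0.13]
[ 0.0008 -0.0001  0.0007]
```

Call:
play_rows(
  motion=[
    [0,0,-2,0,0,0,0.2],
    [0,0,-4.5,0,0,0,0.2],
    [0,0,-7,0,0,0,0.2],
    [0,0,-10,0,0,0,0.2],
    [0,0,-12,0,0,0,0.2],
  ],
)

```text
clock: 15.85
position: [0.4635, 0.0707, 0.2624]
tool_rot: [3.14, 0.454, 2.975]
force: [-0.2, -0.1, -0.7]
grip_width: 0.0514
finger_force: 0.0
```

Call:
play_rows(
  motion=[
    [0,0,-0.5,0,0,0,0.2],
    [0,0,-0.5,0,0,0,0.2],
    [0,0,-0.5,0,0,0,0.2],
    [0,0,-0.5,0,0,0,0.2],
    [0,0,-0.5,0,0,0,0.2],
  ],
)

```text
clock: 16.35
position: [0.4619, 0.0707, 0.2645]
tool_rot: [-3.141, 0.452, 2.975]
force: [-0.4, 0.1, 0.7]
grip_width: 0.0515
finger_force: 0.0
```

```bash
python3 st.py; python3 meas.py 0 m2 | tail -12
```

```text
clock 16.35 tcp in lids [ 19.6   1.9 162.3] tip depth -69.5 F lids [-0.  -0.   0.8] M [-0.02  0.47 -0.03] q [-0.14  0.06 -0.33  2.27  0.6   0.52  0.45]
[ 0.0003 -0.0014  0.0009]
0 [0.72, 8.8, 0.58, 10.8, 0.46, 9.0]
0.02 [0.85, 9.1, 1.17, 26.8, 0.59, 9.0]
0.04 [0.8, 9.3, 1.62, 20.7, 0.44, 9.0]
0.01 36 [-5.5  1.5  7.6] [ 7.6  8.1 11.2] 10.7
0.02 42 [-5.3  1.1  7.6] [ 7.6  8.  11.1] 20.5
0.03 39 [-5.1  1.5  8. ] [ 7.6  8.  10.8] 31.4
0.04 48 [-5.   1.   7.8] [ 7.5  8.  10.9] 40.1
0.05 58 [-5.4  1.4  7.6] [ 7.6  8.  11.5] 50.2
0.06 60 [-5.1  1.   7.9] [ 7.4  7.9 11. ] 60.1
0.07 67 [-5.1  1.4  7.9] [ 7.5  8.  11.3] 70.1
0.08 309 [-5.4  2.   8.2] [ 7.6 14.2 31.9] 80.1
0.09 452 [-4.   1.4  6.7] [ 9.4 20.1 31. ] 90.0
```

View pics/m2.png

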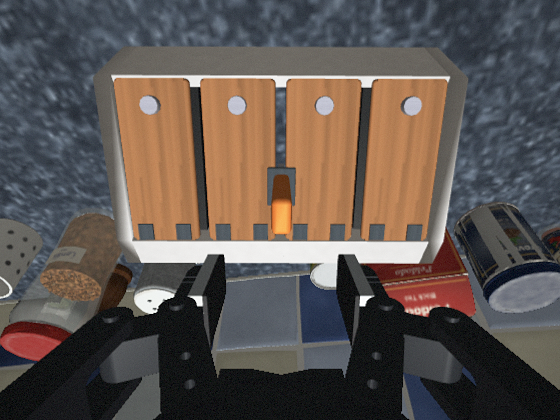

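The picture shows the gauge standing square in the middle gap at (281,200) with its flange down on the lids. The handle top is about 91 mm above the lids, and the gripper is clear.

```bash
python3 -c "
from workcell import bot; print(bot.job_done())"
```

```text
the job is handed in; nothing more can be done
None
```

The gauge is standing fully home in the middle gap, pushed down until its flange pressed on the lids at about 60 N and then released; the right gap had jammed at about 22 mm, and I did not probe the left gap because only one gap is clear.

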